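Lower the tile press by one turn of its hand wheel

TASK

Set the tile press one tile thickness lower: push the blue hand wheel round by its upright red handle through exactly one full turn, clockwise seen from above, so that the handle comes back to where it started. Only push the handle with the fingers, never grip it; leave the wheel at rest and do not disturb the bottle, the bowl and the tool pot standing round the press.

Things in the scene. Friction and masses are not known exactly. Their poses are not given: they have to be found in the camera images.
- press: Green bench tile press, bolted down: base 200 x 270 x 22 mm, two steel columns, crosshead up to 170 mm above the table, a steel press plate over a tile mould. Origin: on the table surface, right under the wheel's axis; z up. Nothing of the press but the wheel and its spindle stands higher than 196 mm.
- hub (a point): Point on the wheel's vertical axis, at the height of the top of the rim, 216 mm above the table. The horizontal blue wheel has a rim tube of 16 mm diameter on a circle of radius 85 mm (outside radius 93 mm), three spokes and a hub of 48 mm diameter up to 222 mm above the table; a steel spindle of 18 mm diameter stands out of the hub, its top never above 250 mm.
- handle: The red upright handle, a plain round sleeve of 20 mm diameter standing upright on the rim over one spoke, 85 mm from the wheel's axis; it spins freely on its own axis. Origin: on the sleeve's axis at its lower end, 214 mm above the table; z up; it rises to 272 mm above the table, so 56 mm stand free above the rim.
- wheel (a joint): Turning of the hand wheel in rad, growing clockwise seen from above; one turn is 6.283. It starts anywhere from 0 to 5.8 (stops at -0.5 and 13). It turns stiffly, needing about 3 N at the handle, and stays where it is left. Each turn clockwise lowers the press plate by 8 mm.
- bottle: Clear bottle with a blue cap, 64 mm diameter, 190 mm tall, standing on the table near the press; leave alone. Origin: centre of its underside.
- bowl: Blue glazed bowl, 110 mm diameter, 50 mm tall, on the table near the press; leave alone. Origin: centre of its underside.
- toolpot: Whitish pot of 74 mm diameter and 90 mm height with wooden modelling tools standing in it (all one piece), about 170 mm tall in all; leave alone. Origin: centre of its underside.

How it is judged:
By the outcome, as a careful person would: the job done as asked, in the order asked, and still so for the second after the job is handed in, with the robot touching nothing.
It also fails if it takes over 59 s, if anything falls off the work surface, if the arm or the gripper's body presses on something with over 40 N, if the wrist force passes 120 N, or if a joint passes its speed limit or range.

ROBOT

A 6-joint arm with a two-finger parallel gripper is mounted at the origin on the work surface. World frame = base frame: x ahead of the robot, y to its left, z up, the work surface at z = 0. Lengths are in m, angles in rad, forces in N, time in s.
With the tool pointing down it reaches from about 0.325 to 0.85 m from the base axis. Payload 15.5 kg.
Tool frame: the origin (TCP) lies midway between the tips of the shut fingers; the grasp point (between the pads) lies 19 mm behind it; z points along the fingers, y is the line along which they close (so a half turn about z gives the same grasp; the last joint's range is limited). The gripper opens to 91 mm and grips with 3 to 60 N. Pads are 32 mm wide; open, the fingers measure 118 mm over their backs; the gripper's body (76 mm by 178 mm) begins 60 mm behind the grasp point.
Start: joints at [-1.284, 0.494, 1.345, -0, 1.302, -0.096], TCP at [0.233, -0.58, 0.174] pointing down, gripper open.
Joint ranges: [-2.91, 2.91], [-0.82, 2.16], [0.22, 2.67], [-1.22, 4.37], [0.12, 2.79], [-3.08, 3.08]. Speed limits (rad/s): [1.89, 1.89, 2.57, 3.01, 3.01, 3.01].

INTERFACE

Orientations are given as a 3x3 rotation matrix whose columns are the frame's x, y, z axes.
In Python, from rig import arm gives the robot as it stands.
- The arm moves only by the tool carry_out, never from a script. Its argument "deltas" is a list of rows, each an object of numbers: "dx", "dy", "dz": the shift along the tool's x, y, z in cm; "wx", "wy", "wz": the turn, a rotation vector about the tool's x, y, z in degrees; "jaw": the finger opening in cm, from 0 to 9.12. A call has 1 to 10 rows; each row shifts and turns the commanded pose from where the row before left it, along the tool's axes as they then stand; what a row does not reach is not made up. A row lasts 1/10 s, in which the tool goes at most 50 mm and 8.59 degrees, less where a joint would pass 70% of its speed; a pose out of reach is approached as far as the arm can. A call with a gripper value outside its range is refused whole. The fingers move at their own pace and stop on an object; "newtons" is the grip in N (left out, the last holds). Time passes only in rows, so rows that do not move let the fingers close. It gives the time, the measured TCP pose, the force, the opening and the grip force at its end, in the units of the state.
- arm.sense(): the state, without advancing time (a new reading comes with each control period).
- arm.capture(name): name is "scene" or "top" or "wrist"; returns the picture (420x560x3 uint8, red, green, blue); there is no depth.
- arm.camera_params(name): a dict with "intrinsics" (3x3 intrinsics, pixels), "world_to_cam" (4x4, takes a point from world to camera coordinates). Camera axes: x right, y down, z forward; pixel columns grow to the right and rows downward; lengths in m; the calibration is good to about 2 mm. A picture is of the moment at which its call begins: read the wrist's pose just before it. camera_params takes no time and is no camera call; for the wrist camera it gives the pose at the moment of the call.
- arm.hand_in(): hands the job in; it is judged then, once.
The state is a dict: "time_s": time; "joint_pos": joint angles; "dq": joint speeds; "joint_efforts": joint torques, N m; "position": TCP position; "orientation": TCP orientation; "contact_force": force on the tool from outside, world axes, zero at the start; "moment": the same for the moment, N m; "finger_gap": opening from 0.0 (shut) to 1.0 (fully open); "finger_force": force on a finger pad.
Only numpy, scipy, OpenCV 4.12 (cv2) and the standard library are available. Lean on these libraries where they do the work, as an engineer would, in place of code of your own. Each camera call takes 0.05 s, during which the arm holds its last target. There are 200 camera calls.

## Working session

There is one attempt and no reset: what is moved stays moved. The work goes in short steps, Python scripts to look and compute and a tool call to move; the robot and the scene stay as the last step left them, time stands still between calls to the robot, and variables do not carry over. Pictures are saved under pics/ and viewed, at most 10 in all, crops included, and the job is handed in when it is done.

Besides the shell and the picture viewer there is one more tool, called after "Request:" by a JSON object that holds its "api" and its "payload". carry_out: Moves the arm, as the interface text tells. Its arguments: {"type":"object","properties":{"deltas":{"type":"array","items":{"type":"object","properties":{"dx":{"type":"number"},"dy":{"type":"number"},"dz":{"type":"number"},"wx":{"type":"number"},"wy":{"type":"number"},"wz":{"type":"number"},"jaw":{"type":"number"}}}},"newtons":{"type":"number"}},"required":["deltas"]}

```bash
mkdir -p pics; python3 - <<'E'
from rig import arm
import cv2,numpy as np
np.set_printoptions(precision=4,suppress=True)
for n in ("scene","top"):
    im=arm.capture(n); cv2.imwrite(f"pics/{n}1.png",im[:,:,::-1])
    p=arm.camera_params(n); print(n,p)
s=arm.sense(); print(s['time_s'],s['position'],s['orientation'])
E
```

```text
scene {'intrinsics': array([[462.3644,   0.    , 280.8632],
       [  0.    , 462.3644, 203.4003],
       [  0.    ,   0.    ,   1.    ]]), 'world_to_cam': array([[ 0.1308,  0.9914, -0.0079, -0.1315],
       [ 0.5902, -0.0843, -0.8028, -0.2357],
       [-0.7966,  0.1003, -0.5962,  1.6928],
       [ 0.    ,  0.    ,  0.    ,  1.    ]])}
top {'intrinsics': array([[533.4647,   0.    , 284.3743],
       [  0.    , 533.4647, 216.9726],
       [  0.    ,   0.    ,   1.    ]]), 'world_to_cam': array([[ 0.016 , -0.9999, -0.0009,  0.0488],
       [-0.9876, -0.0157, -0.156 ,  0.6378],
       [ 0.156 ,  0.0033, -0.9878,  1.4298],
       [ 0.    ,  0.    ,  0.    ,  1.    ]])}
0.1 [ 0.2328 -0.5797  0.1737] [[ 0.928   0.3726 -0.0003]
 [ 0.3726 -0.928   0.001 ]
 [ 0.0001 -0.0011 -1.    ]]
```

View pics/top1.png

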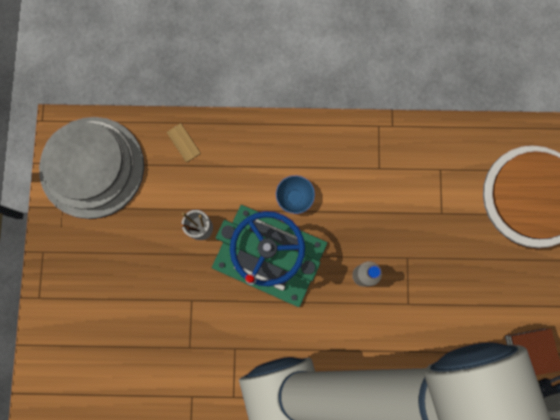

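View pics/scene1.png

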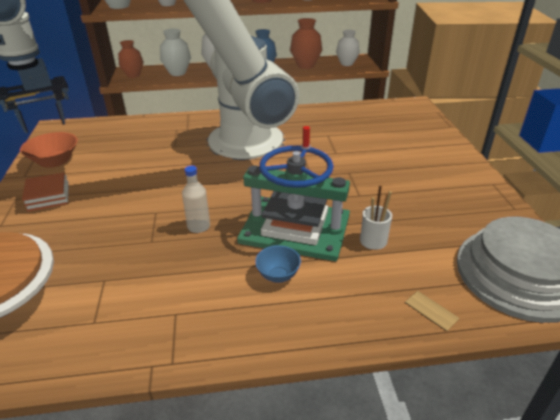

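The top view shows the wheel rim centred at about (268,249) with the red handle at (250,279). The bowl is at (296,195), the pot at (196,224) and the bottle at (369,273). I'll fit these more exactly.

```bash
cat > h.py <<'E'
import numpy as np,cv2
np.set_printoptions(precision=4,suppress=True)
def ray(p,uv,z):
    K=p['intrinsics'];T=p['world_to_cam'];R=T[:3,:3];c=-R.T@T[:3,3]
    d=R.T@np.linalg.inv(K)@np.r_[uv,1.]; return c+d*(z-c[2])/d[2]
def proj(p,X):
    X=np.atleast_2d(X);T=p['world_to_cam'];c=X@T[:3,:3].T+T[:3,3];q=c@p['intrinsics'].T
    return q[:,:2]/q[:,2:]
E
python3 - <<'E'
from rig import arm
from h import *
from scipy.optimize import least_squares
im=cv2.imread('pics/top1.png');p=arm.camera_params('top')
b,g,r=[im[:,:,i].astype(int) for i in range(3)]
m=((b>r+35)&(b>g+20)); v,u=np.nonzero(m)
k=(np.hypot(u-268,v-249)>30)&(np.hypot(u-268,v-249)<42)&(np.hypot(u-296,v-195)>23)
P=np.array([ray(p,[a,c],.208) for a,c in zip(u[k],v[k])])
f=least_squares(lambda q:np.hypot(P[:,0]-q[0],P[:,1]-q[1])-q[2],[P[:,0].mean(),P[:,1].mean(),.085],loss='soft_l1',f_scale=.004)
print('hub',f.x,k.sum())
m=(r>b+70)&(r>g+70); m[:260]=0;m[295:]=0;m[:,:235]=0;m[:,265:]=0
v,u=np.nonzero(m);print('handle px',u.mean(),v.mean(),m.sum(),u.min(),u.max(),v.min(),v.max())
H=ray(p,[u.mean(),v.mean()],.25);print(H,H[:2]-f.x[:2],np.hypot(*(H[:2]-f.x[:2])))
# second view
ps=arm.camera_params('scene')
print('scene check hub/handle', proj(ps,[[*f.x[:2],.216],[*H[:2],.272],[*H[:2],.216]]))
for n,uv,z in (('bowl',(296,195),.05),('pot',(196,224),.09),('bottle',(374,272),.19)): print(n,ray(p,uv,z))
c=cv2.resize(im[170:320,170:400],None,fx=3.4,fy=3.4,interpolation=cv2.INTER_CUBIC)
cv2.imwrite('pics/crop1.png',c)
s=cv2.imread('pics/scene1.png')[110:260,220:400];cv2.imwrite('pics/crop2.png',cv2.resize(s,None,fx=4,fy=4,interpolation=cv2.INTER_CUBIC))
E
```

```text
hub [0.534  0.1007 0.0847] 1176
handle px 249.37254901960785 278.1764705882353 51 246 253 275 282
[0.4583 0.1383 0.25  ] [-0.0756  0.0377] 0.08446724686102773
scene check hub/handle [[295.5157 162.1773]
 [305.7195 126.8841]
 [305.2043 146.1299]]
bowl [0.6996 0.0275 0.05  ]
pot [0.6077 0.2965 0.09  ]
bottle [ 0.4809 -0.1648  0.19  ]
```

View pics/crop1.png

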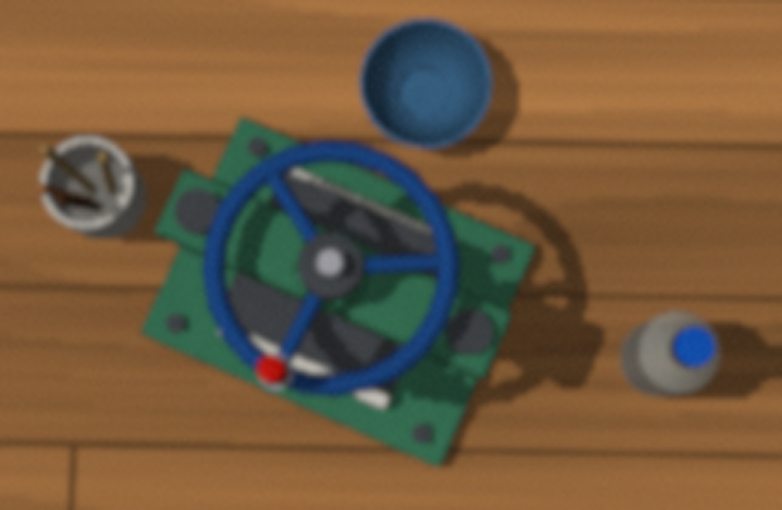

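View pics/crop2.png

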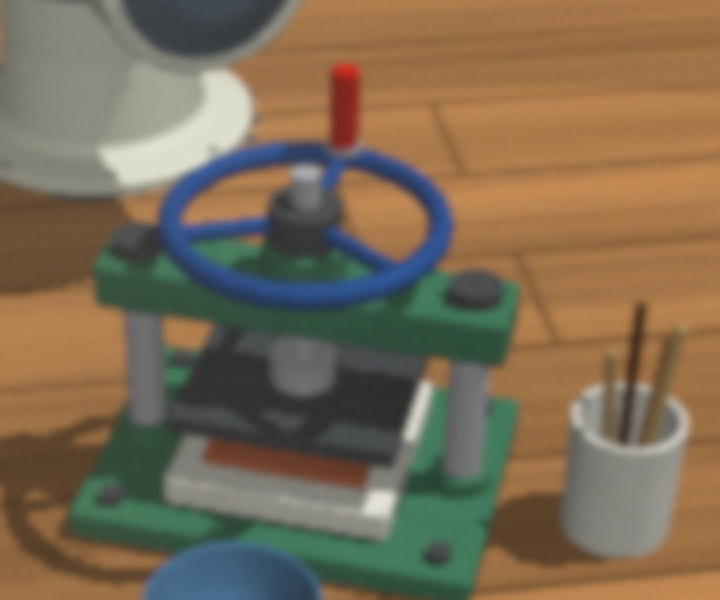

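Hub is at (0.534, 0.101). The handle is at r=84.5 mm, azimuth 153.5°, and the scene view agrees to within 1 px. Plan: push with shut fingers in two half-turn strokes, the tool turning with the wheel. First I raise the arm and travel.

Request:
{"api": "carry_out", "payload": {"deltas": [{"dz":-4.75,"jaw":0},{"dz":-4.75,"jaw":0},{"dz":-4.75,"jaw":0},{"dz":-4.75,"jaw":0},{"dx":2.467,"dy":-3.074},{"dx":2.467,"dy":-3.074},{"dx":2.467,"dy":-3.074},{"dx":2.467,"dy":-3.074},{"dx":2.467,"dy":-3.074},{"dx":2.467,"dy":-3.074}], "newtons": 30}}

```text
invalid input at $.deltas[0]: expected keys dx, dy, dz, wx, wy, wz, jaw
```

Request:
{"api": "carry_out", "payload": {"deltas": [{"dx":2.467,"dy":-3.074},{"dx":2.467,"dy":-3.074},{"dx":2.467,"dy":-3.074},{"dx":2.467,"dy":-3.074},{"dx":2.467,"dy":-3.074},{"dx":2.467,"dy":-3.074},{"dx":2.467,"dy":-3.074},{"dx":2.467,"dy":-3.074},{"dx":2.467,"dy":-3.074},{"dx":2.467,"dy":-3.074}]}}

```text
invalid input at $.deltas[0]: expected keys dx, dy, dz, wx, wy, wz, jaw
```

Request:
{"api": "carry_out", "payload": {"deltas": [{"dx":2.467,"dy":-3.074},{"dx":2.467,"dy":-3.074},{"wz":-8.2},{"wz":-8.2},{"wz":-8.2},{"wz":-8.2},{"wz":-8.2},{"wz":-8.2},{"wz":-8.2},{"wz":-8.2}]}}

```text
invalid input at $.deltas[0]: expected keys dx, dy, dz, wx, wy, wz, jaw
```

Request:
{"api": "carry_out", "payload": {"deltas": [{"wz":-8.2},{"wz":-8.2},{"wz":-8.2},{"wz":-8.2},{"wz":-8.2},{"wz":-8.2},{"wz":-8.2},{"wz":-8.2},{},{}]}}

```text
invalid input at $.deltas[0]: expected keys dx, dy, dz, wx, wy, wz, jaw
```

```bash
cat >> h.py <<'E'
HUB=np.array([.534,.1007])
def st(arm,D=0):
    s=arm.sense();R=np.array(s['orientation']);t=np.array(s['position'])
    print('t',s['time_s'],'pos',t,'yaw',np.degrees(np.arctan2(R[1,0],R[0,0])),'tilt',R[2,:2],'F',np.array(s['contact_force']),'q6',s['joint_pos'][5],'gap',s['finger_gap'])
    print('hub in tool cm',100*(R.T@(np.r_[HUB,t[2]]-t)))
    return s
E
python3 - <<'E'
from rig import arm
from h import *
st(arm)
cv2.imwrite('pics/w1.png',arm.capture('wrist')[:,:,::-1])
p=arm.camera_params('wrist')
print(proj(p,[[*HUB,.222],[.458,.1386,.272],[.458,.1386,.216]]))
E
```

```text
t 0.1 pos [ 0.2328 -0.5797  0.1737] yaw 21.876671791620144 tilt [ 0.0001 -0.0011] F [-0.2943  0.656  -0.47  ] q6 -0.09551415927752567 gap 1.003555804355728
hub in tool cm [ 53.305  -51.9113   0.0591]
[[  -4911.3252   -4651.0669]
 [-183974.7313 -131828.0889]
 [  -3307.6332   -2461.1023]]
```

View pics/w1.png

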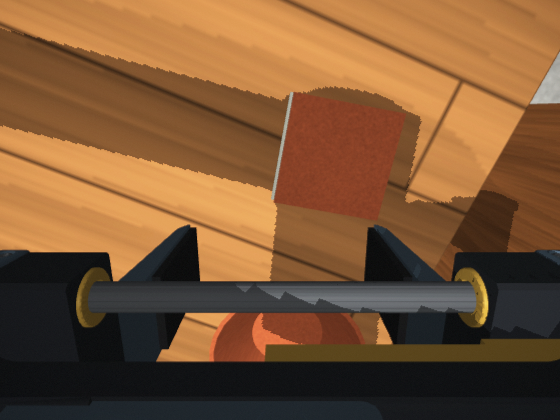

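All keys are required in every row, so nothing moved. The wrist view shows only the open fingers over a brick and a bowl below the start pose. I'll resend with full rows.

Request:
{"api": "carry_out", "payload": {"deltas": [{"dx":0,"dy":0,"dz":-4.75,"wx":0,"wy":0,"wz":0,"jaw":0},{"dx":0,"dy":0,"dz":-4.75,"wx":0,"wy":0,"wz":0,"jaw":0},{"dx":0,"dy":0,"dz":-4.75,"wx":0,"wy":0,"wz":0,"jaw":0},{"dx":0,"dy":0,"dz":-4.75,"wx":0,"wy":0,"wz":0,"jaw":0},{"dx":2.467,"dy":-3.074,"dz":0,"wx":0,"wy":0,"wz":0,"jaw":0},{"dx":2.467,"dy":-3.074,"dz":0,"wx":0,"wy":0,"wz":0,"jaw":0},{"dx":2.467,"dy":-3.074,"dz":0,"wx":0,"wy":0,"wz":0,"jaw":0},{"dx":2.467,"dy":-3.074,"dz":0,"wx":0,"wy":0,"wz":0,"jaw":0},{"dx":2.467,"dy":-3.074,"dz":0,"wx":0,"wy":0,"wz":0,"jaw":0},{"dx":2.467,"dy":-3.074,"dz":0,"wx":0,"wy":0,"wz":0,"jaw":0}], "newtons": 30}}

```text
time_s: 1.15
position: [0.3016, -0.352, 0.364]
orientation: [[0.928, 0.372, -0.0], [0.372, -0.928, 0.0], [0.0, -0.0, -1.0]]
contact_force: [1.2, 0.6, 0.5]
finger_gap: 0.156
finger_force: 0.0
```

Request:
{"api": "carry_out", "payload": {"deltas": [{"dx":2.467,"dy":-3.074,"dz":0,"wx":0,"wy":0,"wz":0,"jaw":0},{"dx":2.467,"dy":-3.074,"dz":0,"wx":0,"wy":0,"wz":0,"jaw":0},{"dx":2.467,"dy":-3.074,"dz":0,"wx":0,"wy":0,"wz":0,"jaw":0},{"dx":2.467,"dy":-3.074,"dz":0,"wx":0,"wy":0,"wz":0,"jaw":0},{"dx":2.467,"dy":-3.074,"dz":0,"wx":0,"wy":0,"wz":0,"jaw":0},{"dx":2.467,"dy":-3.074,"dz":0,"wx":0,"wy":0,"wz":0,"jaw":0},{"dx":2.467,"dy":-3.074,"dz":0,"wx":0,"wy":0,"wz":0,"jaw":0},{"dx":2.467,"dy":-3.074,"dz":0,"wx":0,"wy":0,"wz":0,"jaw":0},{"dx":2.467,"dy":-3.074,"dz":0,"wx":0,"wy":0,"wz":0,"jaw":0},{"dx":2.467,"dy":-3.074,"dz":0,"wx":0,"wy":0,"wz":0,"jaw":0}]}}

```text
time_s: 2.15
position: [0.4159, 0.0252, 0.3642]
orientation: [[0.928, 0.373, 0.0], [0.373, -0.928, -0.0], [0.0, 0.0, -1.0]]
contact_force: [0.2, -0.8, -0.1]
finger_gap: 0.006
finger_force: 0.0
```

Request:
{"api": "carry_out", "payload": {"deltas": [{"dx":2.467,"dy":-3.074,"dz":0,"wx":0,"wy":0,"wz":0,"jaw":0},{"dx":2.467,"dy":-3.074,"dz":0,"wx":0,"wy":0,"wz":0,"jaw":0},{"dx":0,"dy":0,"dz":0,"wx":0,"wy":0,"wz":-8.2,"jaw":0},{"dx":0,"dy":0,"dz":0,"wx":0,"wy":0,"wz":-8.2,"jaw":0},{"dx":0,"dy":0,"dz":0,"wx":0,"wy":0,"wz":-8.2,"jaw":0},{"dx":0,"dy":0,"dz":0,"wx":0,"wy":0,"wz":-8.2,"jaw":0},{"dx":0,"dy":0,"dz":0,"wx":0,"wy":0,"wz":-8.2,"jaw":0},{"dx":0,"dy":0,"dz":0,"wx":0,"wy":0,"wz":-8.2,"jaw":0},{"dx":0,"dy":0,"dz":0,"wx":0,"wy":0,"wz":-8.2,"jaw":0},{"dx":0,"dy":0,"dz":0,"wx":0,"wy":0,"wz":-8.2,"jaw":0}]}}

```text
time_s: 3.15
position: [0.4386, 0.0989, 0.3641]
orientation: [[0.038, 0.999, -0.0], [0.999, -0.038, 0.0], [-0.0, -0.0, -1.0]]
contact_force: [-0.4, -0.7, 0.2]
finger_gap: 0.006
finger_force: 0.0
```

Request:
{"api": "carry_out", "payload": {"deltas": [{"dx":0,"dy":0,"dz":0,"wx":0,"wy":0,"wz":-8.2,"jaw":0},{"dx":0,"dy":0,"dz":0,"wx":0,"wy":0,"wz":-8.2,"jaw":0},{"dx":0,"dy":0,"dz":0,"wx":0,"wy":0,"wz":-8.2,"jaw":0},{"dx":0,"dy":0,"dz":0,"wx":0,"wy":0,"wz":-8.2,"jaw":0},{"dx":0,"dy":0,"dz":0,"wx":0,"wy":0,"wz":-8.2,"jaw":0},{"dx":0,"dy":0,"dz":0,"wx":0,"wy":0,"wz":-8.2,"jaw":0},{"dx":0,"dy":0,"dz":0,"wx":0,"wy":0,"wz":-8.2,"jaw":0},{"dx":0,"dy":0,"dz":0,"wx":0,"wy":0,"wz":-8.2,"jaw":0},{"dx":0,"dy":0,"dz":0,"wx":0,"wy":0,"wz":0,"jaw":0},{"dx":0,"dy":0,"dz":0,"wx":0,"wy":0,"wz":0,"jaw":0}]}}

```text
time_s: 4.15
position: [0.4387, 0.0989, 0.3641]
orientation: [[-0.89, 0.457, -0.0], [0.457, 0.89, 0.0], [0.0, -0.0, -1.0]]
contact_force: [-1.1, 0.7, 0.1]
finger_gap: 0.006
finger_force: 0.0
```

```bash
python3 - <<'E'
from rig import arm
from h import *
st(arm)
cv2.imwrite('pics/w2.png',arm.capture('wrist')[:,:,::-1])
p=arm.camera_params('wrist')
print(proj(p,[[*HUB,.222],[.458,.1386,.272],[.458,.1386,.216]]))
E
```

```text
t 4.15 pos [0.4387 0.0989 0.3641] yaw 152.812883050361 tilt [ 0.0002 -0.0001] F [-1.1249  0.7118  0.0869] q6 -1.0074499448845031 gap 0.006299896985756845
hub in tool cm [-8.3969  4.5124 -0.0024]
[[321.8435 257.5036]
 [329.9647 195.3785]
 [322.8489 182.8085]]
```

View pics/w2.png

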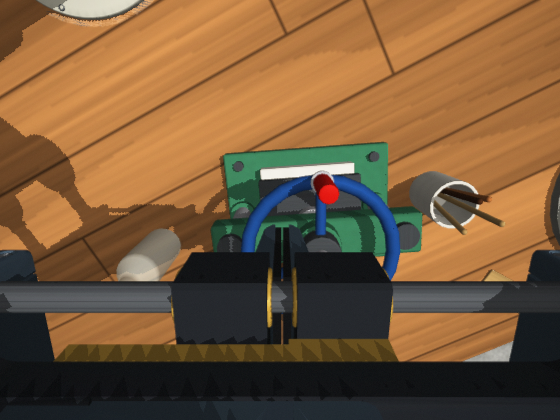

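The handle top is at (329,195) against a predicted (330,195), so the model holds. Next: descend to z=0.228 beside the handle and approach until contact.

Request:
{"api": "carry_out", "payload": {"deltas": [{"dx":0.1,"dy":0,"dz":3.4,"wx":0,"wy":0,"wz":-0.7,"jaw":0},{"dx":0,"dy":0,"dz":3.4,"wx":0,"wy":0,"wz":0,"jaw":0},{"dx":0,"dy":0,"dz":3.4,"wx":0,"wy":0,"wz":0,"jaw":0},{"dx":0,"dy":0,"dz":3.4,"wx":0,"wy":0,"wz":0,"jaw":0},{"dx":0,"dy":0.4,"dz":0,"wx":0,"wy":0,"wz":0,"jaw":0},{"dx":0,"dy":0.4,"dz":0,"wx":0,"wy":0,"wz":0,"jaw":0},{"dx":0,"dy":0.4,"dz":0,"wx":0,"wy":0,"wz":0,"jaw":0},{"dx":0,"dy":0.4,"dz":0,"wx":0,"wy":0,"wz":0,"jaw":0},{"dx":0,"dy":0,"dz":0,"wx":0,"wy":0,"wz":0,"jaw":0}]}}

```text
time_s: 5.1
position: [0.4458, 0.1143, 0.2292]
orientation: [[-0.897, 0.442, 0.002], [0.442, 0.897, 0.0], [-0.002, 0.001, -1.0]]
contact_force: [0.0, 0.2, 0.9]
finger_gap: 0.002
finger_force: 0.0
```

Request:
{"api": "carry_out", "payload": {"deltas": [{"dx":0,"dy":0.15,"dz":0,"wx":0,"wy":0,"wz":0,"jaw":0},{"dx":0,"dy":0.15,"dz":0,"wx":0,"wy":0,"wz":0,"jaw":0}]}}

```text
time_s: 5.3
position: [0.4464, 0.1165, 0.2285]
orientation: [[-0.897, 0.442, 0.0], [0.442, 0.897, 0.0], [-0.0, 0.0, -1.0]]
contact_force: [-0.1, -0.0, -0.0]
finger_gap: 0.007
finger_force: 0.0
```

Request:
{"api": "carry_out", "payload": {"deltas": [{"dx":0,"dy":0.15,"dz":0,"wx":0,"wy":0,"wz":0,"jaw":0},{"dx":0,"dy":0.15,"dz":0,"wx":0,"wy":0,"wz":0,"jaw":0}]}}

```text
time_s: 5.5
position: [0.4477, 0.1192, 0.2283]
orientation: [[-0.897, 0.442, -0.0], [0.442, 0.897, 0.0], [0.0, 0.0, -1.0]]
contact_force: [0.1, -0.0, 0.3]
finger_gap: -0.0
finger_force: 0.0
```

```bash
python3 - <<'E'
from rig import arm
from h import *
st(arm)
E
```

```text
t 5.5 pos [0.4477 0.1192 0.2283] yaw 153.76984848543705 tilt [0. 0.] F [ 0.1436 -0.001   0.3073] q6 -0.9818196786760746 gap -0.0004591357933377033
hub in tool cm [-8.5624  2.1558 -0.0003]
```

Request:
{"api": "carry_out", "payload": {"deltas": [{"dx":0,"dy":0.12,"dz":0,"wx":0,"wy":0,"wz":0,"jaw":0},{"dx":0,"dy":0,"dz":0,"wx":0,"wy":0,"wz":0,"jaw":0}]}}

```text
time_s: 5.7
position: [0.4482, 0.1203, 0.2282]
orientation: [[-0.897, 0.442, -0.0], [0.442, 0.897, 0.0], [0.0, -0.0, -1.0]]
contact_force: [-0.3, 0.8, -0.2]
finger_gap: 0.003
finger_force: 0.0
```

Request:
{"api": "carry_out", "payload": {"deltas": [{"dx":0,"dy":0.12,"dz":0,"wx":0,"wy":0,"wz":0,"jaw":0},{"dx":0,"dy":0,"dz":0,"wx":0,"wy":0,"wz":0,"jaw":0}]}}

```text
time_s: 5.9
position: [0.4487, 0.1213, 0.2282]
orientation: [[-0.897, 0.442, 0.0], [0.442, 0.897, -0.0], [-0.0, 0.0, -1.0]]
contact_force: [-0.0, -0.3, -0.4]
finger_gap: 0.004
finger_force: 0.0
```

Request:
{"api": "carry_out", "payload": {"deltas": [{"dx":0,"dy":0.12,"dz":0,"wx":0,"wy":0,"wz":0,"jaw":0},{"dx":0,"dy":0,"dz":0,"wx":0,"wy":0,"wz":0,"jaw":0}]}}

```text
time_s: 6.1
position: [0.4491, 0.1223, 0.2281]
orientation: [[-0.897, 0.442, -0.0], [0.442, 0.897, -0.0], [0.0, -0.0, -1.0]]
contact_force: [-1.7, -2.0, -0.9]
finger_gap: 0.007
finger_force: 0.7
```

```bash
python3 - <<'E'
from rig import arm
from h import *
st(arm)
E
```

```text
t 6.1 pos [0.4491 0.1223 0.2281] yaw 153.77554827904228 tilt [ 0.0002 -0.0003] F [-1.7404 -1.9666 -0.9193] q6 -0.9754315455481497 gap 0.006541774042735312
hub in tool cm [-8.5697  1.8145 -0.0022]
```

Contact occurs with the hub 18.2 mm ahead in tool y. Stroke 1 is 6° per row about the hub.

Request:
{"api": "carry_out", "payload": {"deltas": [{"dx":0.02,"dy":0.3,"dz":0,"wx":0,"wy":0,"wz":2,"jaw":0},{"dx":0.08,"dy":0.602,"dz":0,"wx":0,"wy":0,"wz":4,"jaw":0},{"dx":0.143,"dy":0.904,"dz":0,"wx":0,"wy":0,"wz":6,"jaw":0},{"dx":0.143,"dy":0.904,"dz":0,"wx":0,"wy":0,"wz":6,"jaw":0},{"dx":0.143,"dy":0.904,"dz":0,"wx":0,"wy":0,"wz":6,"jaw":0},{"dx":0.143,"dy":0.904,"dz":0,"wx":0,"wy":0,"wz":6,"jaw":0}]}}

```text
time_s: 6.7
position: [0.4716, 0.1617, 0.2281]
orientation: [[-0.552, 0.834, -0.001], [0.834, 0.552, -0.0], [0.0, -0.001, -1.0]]
contact_force: [-1.9, -2.6, 0.6]
finger_gap: 0.004
finger_force: 1.2
```

```bash
python3 - <<'E'
from rig import arm
from h import *
st(arm)
E
```

```text
t 6.7 pos [0.4716 0.1617 0.2281] yaw 123.52842348056751 tilt [ 0.0002 -0.001 ] F [-1.9424 -2.5743  0.6052] q6 -0.37452815308072324 gap 0.003817584748536303
hub in tool cm [-8.5301  1.832  -0.0032]
```

Request:
{"api": "carry_out", "payload": {"deltas": [{"dx":0.143,"dy":0.904,"dz":0,"wx":0,"wy":0,"wz":6,"jaw":0},{"dx":0.143,"dy":0.904,"dz":0,"wx":0,"wy":0,"wz":6,"jaw":0},{"dx":0.143,"dy":0.904,"dz":0,"wx":0,"wy":0,"wz":6,"jaw":0},{"dx":0.143,"dy":0.904,"dz":0,"wx":0,"wy":0,"wz":6,"jaw":0},{"dx":0.143,"dy":0.904,"dz":0,"wx":0,"wy":0,"wz":6,"jaw":0},{"dx":0.143,"dy":0.904,"dz":0,"wx":0,"wy":0,"wz":6,"jaw":0},{"dx":0.143,"dy":0.904,"dz":0,"wx":0,"wy":0,"wz":6,"jaw":0},{"dx":0.143,"dy":0.904,"dz":0,"wx":0,"wy":0,"wz":6,"jaw":0},{"dx":0.143,"dy":0.904,"dz":0,"wx":0,"wy":0,"wz":6,"jaw":0},{"dx":0.143,"dy":0.904,"dz":0,"wx":0,"wy":0,"wz":6,"jaw":0}]}}

```text
time_s: 7.7
position: [0.5559, 0.1855, 0.228]
orientation: [[0.446, 0.895, -0.001], [0.895, -0.446, 0.0], [-0.0, -0.001, -1.0]]
contact_force: [-1.9, 0.9, 0.6]
finger_gap: 0.002
finger_force: 1.3
```

```bash
python3 - <<'E'
from rig import arm
from h import *
st(arm)
cv2.imwrite('pics/t2.png',cv2.resize(arm.capture('top')[170:320,170:400,::-1],None,fx=3.4,fy=3.4))
E
```

```text
t 7.7 pos [0.5559 0.1855 0.228 ] yaw 63.54123045059117 tilt [-0.0003 -0.0011] F [-1.8654  0.9427  0.5778] q6 0.6816601847295523 gap 0.002278642188028134
hub in tool cm [-8.5708  1.8186  0.0006]
```

View pics/t2.png

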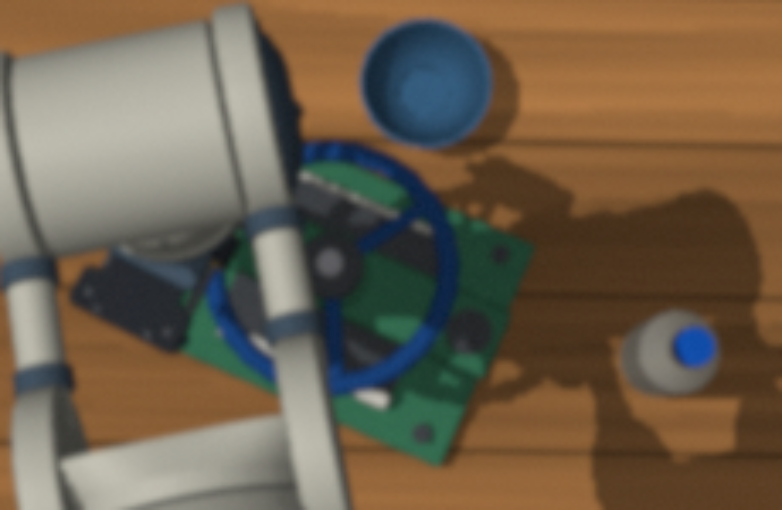

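The wheel turns as intended: the spokes have moved to image straight-down and upper right. Bowl, bottle and base have not moved.

Request:
{"api": "carry_out", "payload": {"deltas": [{"dx":0.143,"dy":0.904,"dz":0,"wx":0,"wy":0,"wz":6,"jaw":0},{"dx":0.143,"dy":0.904,"dz":0,"wx":0,"wy":0,"wz":6,"jaw":0},{"dx":0.143,"dy":0.904,"dz":0,"wx":0,"wy":0,"wz":6,"jaw":0},{"dx":0.143,"dy":0.904,"dz":0,"wx":0,"wy":0,"wz":6,"jaw":0},{"dx":0.143,"dy":0.904,"dz":0,"wx":0,"wy":0,"wz":6,"jaw":0},{"dx":0.143,"dy":0.904,"dz":0,"wx":0,"wy":0,"wz":6,"jaw":0},{"dx":0.143,"dy":0.904,"dz":0,"wx":0,"wy":0,"wz":6,"jaw":0},{"dx":0.143,"dy":0.904,"dz":0,"wx":0,"wy":0,"wz":6,"jaw":0},{"dx":0.143,"dy":0.904,"dz":0,"wx":0,"wy":0,"wz":6,"jaw":0},{"dx":0.143,"dy":0.904,"dz":0,"wx":0,"wy":0,"wz":6,"jaw":0}]}}

```text
time_s: 8.75
position: [0.6186, 0.1245, 0.2281]
orientation: [[0.998, 0.064, -0.0], [0.064, -0.998, 0.001], [-0.0, -0.001, -1.0]]
contact_force: [-0.9, 2.7, -1.0]
finger_gap: 0.007
finger_force: 1.1
```

```bash
python3 - <<'E'
from rig import arm
from h import *
st(arm)
E
```

```text
t 8.75 pos [0.6186 0.1245 0.2281] yaw 3.6705741793461013 tilt [-0.0002 -0.0007] F [-0.8856  2.7297 -0.9912] q6 1.610170178551615 gap 0.0073836608299339985
hub in tool cm [-8.5999  1.8324  0.0004]
```

Request:
{"api": "carry_out", "payload": {"deltas": [{"dx":0.143,"dy":0.904,"dz":0,"wx":0,"wy":0,"wz":6,"jaw":0},{"dx":0.143,"dy":0.904,"dz":0,"wx":0,"wy":0,"wz":6,"jaw":0},{"dx":0.143,"dy":0.904,"dz":0,"wx":0,"wy":0,"wz":6,"jaw":0},{"dx":0.143,"dy":0.904,"dz":0,"wx":0,"wy":0,"wz":6,"jaw":0},{"dx":0.143,"dy":0.904,"dz":0,"wx":0,"wy":0,"wz":6,"jaw":0},{"dx":0.143,"dy":0.904,"dz":0,"wx":0,"wy":0,"wz":6,"jaw":0},{"dx":0.143,"dy":0.904,"dz":0,"wx":0,"wy":0,"wz":6,"jaw":0},{"dx":0.143,"dy":0.904,"dz":0,"wx":0,"wy":0,"wz":6,"jaw":0},{"dx":0.08,"dy":0.602,"dz":0,"wx":0,"wy":0,"wz":4,"jaw":0},{"dx":0.04,"dy":0.3,"dz":0,"wx":0,"wy":0,"wz":2,"jaw":0}]}}

```text
time_s: 9.75
position: [0.603, 0.0466, 0.2284]
orientation: [[0.639, -0.769, 0.001], [-0.769, -0.639, 0.0], [0.0, -0.001, -1.0]]
contact_force: [3.4, 1.0, -0.3]
finger_gap: 0.004
finger_force: 1.0
```

```bash
python3 - <<'E'
from rig import arm
from h import *
st(arm)
E
```

```text
t 9.75 pos [0.603  0.0466 0.2284] yaw -50.279519293955666 tilt [ 0.0004 -0.0009] F [ 3.3509  1.0084 -0.3287] q6 2.426445329797288 gap 0.004469624426734626
hub in tool cm [-8.5722  1.845  -0.0048]
```

Stroke 1 covered about 204°. I'll back off, lift, unwind the wrist by 180° and push with the other finger.

Request:
{"api": "carry_out", "payload": {"deltas": [{"dx":0,"dy":-0.7,"dz":0,"wx":0,"wy":0,"wz":0,"jaw":0},{"dx":0,"dy":-0.8,"dz":0,"wx":0,"wy":0,"wz":0,"jaw":0},{"dx":0,"dy":-0.5,"dz":0,"wx":0,"wy":0,"wz":0,"jaw":0},{"dx":0,"dy":0,"dz":-2.5,"wx":0,"wy":0,"wz":0,"jaw":0},{"dx":0,"dy":0,"dz":-2.5,"wx":0,"wy":0,"wz":0,"jaw":0},{"dx":0,"dy":0,"dz":-2.5,"wx":0,"wy":0,"wz":0,"jaw":0},{"dx":0,"dy":0,"dz":0,"wx":0,"wy":0,"wz":0,"jaw":0}]}}

```text
time_s: 10.45
position: [0.6202, 0.0601, 0.3066]
orientation: [[0.641, -0.768, 0.005], [-0.768, -0.641, 0.0], [0.003, -0.004, -1.0]]
contact_force: [-0.3, 0.8, -0.1]
finger_gap: 0.004
finger_force: 0.0
```

Request:
{"api": "carry_out", "payload": {"deltas": [{"dx":0,"dy":0,"dz":0,"wx":0,"wy":0,"wz":-8,"jaw":0},{"dx":0,"dy":0,"dz":0,"wx":0,"wy":0,"wz":-8,"jaw":0},{"dx":0,"dy":0,"dz":0,"wx":0,"wy":0,"wz":-8,"jaw":0},{"dx":0,"dy":0,"dz":0,"wx":0,"wy":0,"wz":-8,"jaw":0},{"dx":0,"dy":0,"dz":0,"wx":0,"wy":0,"wz":-8,"jaw":0},{"dx":0,"dy":0,"dz":0,"wx":0,"wy":0,"wz":-8,"jaw":0},{"dx":0,"dy":0,"dz":0,"wx":0,"wy":0,"wz":-8,"jaw":0},{"dx":0,"dy":0,"dz":0,"wx":0,"wy":0,"wz":-8,"jaw":0},{"dx":0,"dy":0,"dz":0,"wx":0,"wy":0,"wz":-8,"jaw":0},{"dx":0,"dy":0,"dz":0,"wx":0,"wy":0,"wz":-8,"jaw":0}]}}

```text
time_s: 11.45
position: [0.6183, 0.06, 0.3024]
orientation: [[0.864, 0.503, -0.001], [0.503, -0.864, 0.0], [-0.001, -0.001, -1.0]]
contact_force: [0.1, -0.4, 0.5]
finger_gap: 0.005
finger_force: 0.0
```

Request:
{"api": "carry_out", "payload": {"deltas": [{"dx":0,"dy":0,"dz":0,"wx":0,"wy":0,"wz":-8,"jaw":0},{"dx":0,"dy":0,"dz":0,"wx":0,"wy":0,"wz":-8,"jaw":0},{"dx":0,"dy":0,"dz":0,"wx":0,"wy":0,"wz":-8,"jaw":0},{"dx":0,"dy":0,"dz":0,"wx":0,"wy":0,"wz":-8,"jaw":0},{"dx":0,"dy":0,"dz":0,"wx":0,"wy":0,"wz":-8,"jaw":0},{"dx":0,"dy":0,"dz":0,"wx":0,"wy":0,"wz":-8,"jaw":0},{"dx":0,"dy":0,"dz":0,"wx":0,"wy":0,"wz":-8,"jaw":0},{"dx":0,"dy":0,"dz":0,"wx":0,"wy":0,"wz":-8,"jaw":0},{"dx":0,"dy":0,"dz":0,"wx":0,"wy":0,"wz":-8,"jaw":0},{"dx":0,"dy":0,"dz":0,"wx":0,"wy":0,"wz":-8,"jaw":0}]}}

```text
time_s: 12.45
position: [0.6183, 0.06, 0.3023]
orientation: [[-0.345, 0.939, -0.001], [0.939, 0.345, -0.0], [0.0, -0.001, -1.0]]
contact_force: [-0.2, -0.3, 0.6]
finger_gap: 0.01
finger_force: 0.0
```

Request:
{"api": "carry_out", "payload": {"deltas": [{"dx":0,"dy":0,"dz":0,"wx":0,"wy":0,"wz":-8,"jaw":0},{"dx":0,"dy":0,"dz":0,"wx":0,"wy":0,"wz":-8,"jaw":0},{"dx":0,"dy":0,"dz":0,"wx":0,"wy":0,"wz":-4,"jaw":0},{"dx":0,"dy":0,"dz":0,"wx":0,"wy":0,"wz":0,"jaw":0}]}}

```text
time_s: 12.85
position: [0.6183, 0.0599, 0.3024]
orientation: [[-0.642, 0.767, -0.001], [0.767, 0.642, 0.0], [0.001, -0.001, -1.0]]
contact_force: [0.8, 1.0, -0.6]
finger_gap: 0.004
finger_force: 0.0
```

```bash
python3 - <<'E'
from rig import arm
from h import *
st(arm)
E
```

```text
t 12.85 pos [0.6183 0.0599 0.3024] yaw 129.91543784470434 tilt [ 0.0006 -0.0007] F [ 0.821   0.9565 -0.6199] q6 -0.6961004936932328 gap 0.004389836910348901
hub in tool cm [ 8.5345 -3.8503  0.008 ]
```

Request:
{"api": "carry_out", "payload": {"deltas": [{"dx":0,"dy":0,"dz":2.5,"wx":0,"wy":0,"wz":0,"jaw":0},{"dx":0,"dy":0,"dz":2.5,"wx":0,"wy":0,"wz":0,"jaw":0},{"dx":0,"dy":0,"dz":2.4,"wx":0,"wy":0,"wz":0,"jaw":0},{"dx":0,"dy":-0.5,"dz":0,"wx":0,"wy":0,"wz":0,"jaw":0},{"dx":0,"dy":-0.5,"dz":0,"wx":0,"wy":0,"wz":0,"jaw":0},{"dx":0,"dy":-0.5,"dz":0,"wx":0,"wy":0,"wz":0,"jaw":0},{"dx":0,"dy":-0.3,"dz":0,"wx":0,"wy":0,"wz":0,"jaw":0},{"dx":0,"dy":-0.2,"dz":0,"wx":0,"wy":0,"wz":0,"jaw":0},{"dx":0,"dy":0,"dz":0,"wx":0,"wy":0,"wz":0,"jaw":0}]}}

```text
time_s: 13.75
position: [0.603, 0.0465, 0.2298]
orientation: [[-0.639, 0.769, 0.001], [0.769, 0.639, -0.0], [-0.001, 0.001, -1.0]]
contact_force: [0.8, 0.4, -0.4]
finger_gap: 0.004
finger_force: 0.0
```

Request:
{"api": "carry_out", "payload": {"deltas": [{"dx":-0.04,"dy":-0.3,"dz":0,"wx":0,"wy":0,"wz":2,"jaw":0},{"dx":-0.08,"dy":-0.602,"dz":0,"wx":0,"wy":0,"wz":4,"jaw":0},{"dx":-0.143,"dy":-0.904,"dz":0,"wx":0,"wy":0,"wz":6,"jaw":0},{"dx":-0.143,"dy":-0.904,"dz":0,"wx":0,"wy":0,"wz":6,"jaw":0},{"dx":-0.143,"dy":-0.904,"dz":0,"wx":0,"wy":0,"wz":6,"jaw":0},{"dx":-0.143,"dy":-0.904,"dz":0,"wx":0,"wy":0,"wz":6,"jaw":0},{"dx":-0.143,"dy":-0.904,"dz":0,"wx":0,"wy":0,"wz":6,"jaw":0},{"dx":-0.143,"dy":-0.904,"dz":0,"wx":0,"wy":0,"wz":6,"jaw":0}]}}

```text
time_s: 14.55
position: [0.5493, 0.0148, 0.2296]
orientation: [[0.043, 0.999, 0.002], [0.999, -0.043, -0.0], [-0.0, 0.002, -1.0]]
contact_force: [3.1, -0.9, -0.4]
finger_gap: 0.005
finger_force: 1.1
```

```bash
python3 - <<'E'
from rig import arm
from h import *
st(arm)
E
```

```text
t 14.55 pos [0.5493 0.0148 0.2296] yaw 87.52087297189438 tilt [-0.0001  0.0016] F [ 3.1114 -0.9096 -0.3972] q6 -0.038409649825985485 gap 0.004548822660487288
hub in tool cm [ 8.5142 -1.8978 -0.0039]
```

Request:
{"api": "carry_out", "payload": {"deltas": [{"dx":-0.143,"dy":-0.904,"dz":0,"wx":0,"wy":0,"wz":6,"jaw":0},{"dx":-0.143,"dy":-0.904,"dz":0,"wx":0,"wy":0,"wz":6,"jaw":0},{"dx":-0.143,"dy":-0.904,"dz":0,"wx":0,"wy":0,"wz":6,"jaw":0},{"dx":-0.143,"dy":-0.904,"dz":0,"wx":0,"wy":0,"wz":6,"jaw":0},{"dx":-0.143,"dy":-0.904,"dz":0,"wx":0,"wy":0,"wz":6,"jaw":0},{"dx":-0.143,"dy":-0.904,"dz":0,"wx":0,"wy":0,"wz":6,"jaw":0},{"dx":-0.143,"dy":-0.904,"dz":0,"wx":0,"wy":0,"wz":6,"jaw":0},{"dx":-0.143,"dy":-0.904,"dz":0,"wx":0,"wy":0,"wz":6,"jaw":0},{"dx":-0.143,"dy":-0.904,"dz":0,"wx":0,"wy":0,"wz":6,"jaw":0},{"dx":-0.143,"dy":-0.904,"dz":0,"wx":0,"wy":0,"wz":6,"jaw":0}]}}

```text
time_s: 15.55
position: [0.4669, 0.0452, 0.2296]
orientation: [[0.887, 0.462, 0.001], [0.462, -0.887, -0.001], [0.001, 0.001, -1.0]]
contact_force: [1.3, -1.6, -1.0]
finger_gap: 0.004
finger_force: 1.2
```

Request:
{"api": "carry_out", "payload": {"deltas": [{"dx":-0.143,"dy":-0.904,"dz":0,"wx":0,"wy":0,"wz":6,"jaw":0},{"dx":-0.143,"dy":-0.904,"dz":0,"wx":0,"wy":0,"wz":6,"jaw":0},{"dx":-0.143,"dy":-0.904,"dz":0,"wx":0,"wy":0,"wz":6,"jaw":0},{"dx":-0.143,"dy":-0.904,"dz":0,"wx":0,"wy":0,"wz":6,"jaw":0},{"dx":-0.143,"dy":-0.904,"dz":0,"wx":0,"wy":0,"wz":6,"jaw":0},{"dx":-0.08,"dy":-0.602,"dz":0,"wx":0,"wy":0,"wz":4,"jaw":0},{"dx":-0.04,"dy":-0.3,"dz":0,"wx":0,"wy":0,"wz":2,"jaw":0},{"dx":0,"dy":0,"dz":0,"wx":0,"wy":0,"wz":0,"jaw":0}]}}

```text
time_s: 16.35
position: [0.4472, 0.0958, 0.2294]
orientation: [[0.99, -0.143, 0.0], [-0.143, -0.99, -0.0], [0.0, -0.0, -1.0]]
contact_force: [-1.0, 0.1, -0.4]
finger_gap: 0.005
finger_force: 0.3
```

```bash
python3 - <<'E'
from rig import arm
from h import *
st(arm)
E
```

```text
t 16.35 pos [0.4472 0.0958 0.2294] yaw -8.23148137459833 tilt [ 0.0003 -0.    ] F [-1.0172  0.0756 -0.3741] q6 1.7947603957890508 gap 0.004662324193733357
hub in tool cm [ 8.521  -1.7313  0.0023]
```

Request:
{"api": "carry_out", "payload": {"deltas": [{"dx":-0.08,"dy":-0.6,"dz":0,"wx":0,"wy":0,"wz":4,"jaw":0},{"dx":-0.12,"dy":-0.75,"dz":0,"wx":0,"wy":0,"wz":5,"jaw":0},{"dx":-0.08,"dy":-0.6,"dz":0,"wx":0,"wy":0,"wz":4,"jaw":0},{"dx":-0.05,"dy":-0.3,"dz":0,"wx":0,"wy":0,"wz":2,"jaw":0},{"dx":0,"dy":-0.15,"dz":0,"wx":0,"wy":0,"wz":1,"jaw":0},{"dx":0,"dy":0,"dz":0,"wx":0,"wy":0,"wz":0,"jaw":0}]}}

```text
time_s: 16.95
position: [0.4499, 0.1194, 0.2293]
orientation: [[0.912, -0.409, 0.0], [-0.409, -0.912, -0.0], [0.0, 0.0, -1.0]]
contact_force: [-0.8, -2.2, 1.3]
finger_gap: 0.004
finger_force: 0.8
```

```bash
cat > cmp.py <<'E'
from rig import arm
from h import *
st(arm)
def red(im,box):
    b,g,r=[im[:,:,i].astype(int) for i in range(3)];m=(r>b+70)&(r>g+70)
    k=np.zeros_like(m);u0,u1,v0,v1=box;k[v0:v1,u0:u1]=1;v,u=np.nonzero(m&k)
    return (u.mean(),v.mean(),len(u)) if len(u) else None
for n,box in (('scene',(285,325,115,160)),('top',(235,265,262,295))):
    new=arm.capture(n)[:,:,::-1];cv2.imwrite(f'pics/{n}_now.png',new)
    print(n,red(cv2.imread(f'pics/{n}1.png'),box),red(new,box))
p=arm.camera_params('scene')
a=np.radians([153.5,155.5]);print(proj(p,np.c_[.534+.085*np.cos(a),.1007+.085*np.sin(a),[.26]*2]))
E
python3 cmp.py
```

```text
t 16.95 pos [0.4499 0.1194 0.2293] yaw -24.170590904809245 tilt [0. 0.] F [-0.8347 -2.1859  1.3075] q6 2.1236261358472674 gap 0.003822096820044392
hub in tool cm [ 8.4371 -1.7402  0.0001]
scene (np.float64(306.3307086614173), np.float64(134.90551181102362), 127) (np.float64(305.0857142857143), np.float64(136.4857142857143), 105)
top (np.float64(249.37254901960785), np.float64(278.1764705882353), 51) None
[[305.7    131.0163]
 [304.5858 130.8563]]
```

Request:
{"api": "carry_out", "payload": {"deltas": [{"dx":0,"dy":-0.1,"dz":0,"wx":0,"wy":0,"wz":0.7,"jaw":0},{"dx":0,"dy":-0.1,"dz":0,"wx":0,"wy":0,"wz":0.7,"jaw":0},{"dx":0,"dy":0,"dz":0,"wx":0,"wy":0,"wz":0,"jaw":0}]}}

```text
time_s: 17.35
position: [0.4507, 0.1212, 0.2292]
orientation: [[0.901, -0.433, 0.0], [-0.433, -0.901, -0.0], [0.0, -0.0, -1.0]]
contact_force: [-1.1, -1.8, 0.6]
finger_gap: 0.008
finger_force: 1.3
```

```bash
python3 cmp.py
```

```text
t 17.35 pos [0.4507 0.1212 0.2292] yaw -25.655475004294093 tilt [ 0. -0.] F [-1.1373 -1.7874  0.5521] q6 2.1533252258179205 gap 0.008395634580851675
hub in tool cm [ 8.3962 -1.7534  0.0003]
scene (np.float64(306.3307086614173), np.float64(134.90551181102362), 127) (np.float64(305.54464285714283), np.float64(136.16964285714286), 112)
top (np.float64(249.37254901960785), np.float64(278.1764705882353), 51) None
[[305.7    131.0163]
 [304.5858 130.8563]]
```

Request:
{"api": "carry_out", "payload": {"deltas": [{"dx":0,"dy":0.7,"dz":0,"wx":0,"wy":0,"wz":0,"jaw":0},{"dx":0,"dy":0.8,"dz":0,"wx":0,"wy":0,"wz":0,"jaw":0},{"dx":0,"dy":0.5,"dz":0,"wx":0,"wy":0,"wz":0,"jaw":0},{"dx":0,"dy":0,"dz":-3,"wx":0,"wy":0,"wz":0,"jaw":0},{"dx":0,"dy":0,"dz":-4,"wx":0,"wy":0,"wz":0,"jaw":0},{"dx":0,"dy":4,"dz":-4,"wx":0,"wy":0,"wz":0,"jaw":0},{"dx":0,"dy":4,"dz":-2,"wx":0,"wy":0,"wz":0,"jaw":0},{"dx":0,"dy":4,"dz":0,"wx":0,"wy":0,"wz":0,"jaw":0},{"dx":0,"dy":4,"dz":0,"wx":0,"wy":0,"wz":0,"jaw":0},{"dx":0,"dy":4,"dz":0,"wx":0,"wy":0,"wz":0,"jaw":0}]}}

```text
time_s: 18.45
position: [0.3564, -0.0742, 0.3548]
orientation: [[0.902, -0.432, 0.001], [-0.432, -0.902, -0.0], [0.001, -0.0, -1.0]]
contact_force: [1.2, -0.3, -0.2]
finger_gap: 0.005
finger_force: 0.0
```

Request:
{"api": "carry_out", "payload": {"deltas": [{"dx":0,"dy":4,"dz":0,"wx":0,"wy":0,"wz":0,"jaw":0},{"dx":0,"dy":4,"dz":0,"wx":0,"wy":0,"wz":0,"jaw":0},{"dx":0,"dy":0,"dz":0,"wx":0,"wy":0,"wz":0,"jaw":0}]}}

```text
time_s: 18.75
position: [0.3209, -0.1486, 0.3546]
orientation: [[0.899, -0.438, -0.0], [-0.438, -0.899, -0.001], [0.0, 0.001, -1.0]]
contact_force: [0.5, 1.1, 1.1]
finger_gap: 0.004
finger_force: 0.0
```

```bash
python3 cmp.py
```

```text
t 18.75 pos [ 0.3209 -0.1486  0.3546] yaw -25.952994162180037 tilt [0.0004 0.0011] F [0.5157 1.066  1.1175] q6 1.4218675391113733 gap 0.004459480801780598
hub in tool cm [  8.2478 -31.7427  -0.0319]
scene (np.float64(306.3307086614173), np.float64(134.90551181102362), 127) (np.float64(305.9130434782609), np.float64(134.95652173913044), 138)
top (np.float64(249.37254901960785), np.float64(278.1764705882353), 51) (np.float64(249.5), np.float64(278.36), 50)
[[305.7    131.0163]
 [304.5858 130.8563]]
```

The handle is back within about 0.2–0.4 px of its start in both views, which is under 1°. One last look to confirm the surroundings.

```bash
python3 - <<'E'
import cv2,numpy as np
a,b=[cv2.imread(f'pics/{f}.png')[150:310,170:410] for f in('top1','top_now')]
cv2.imwrite('pics/pair.png',cv2.resize(np.vstack([b,cv2.absdiff(a,b)*2]),None,fx=1.8,fy=1.8))
E
```

```text
(no output)
```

View pics/pair.png

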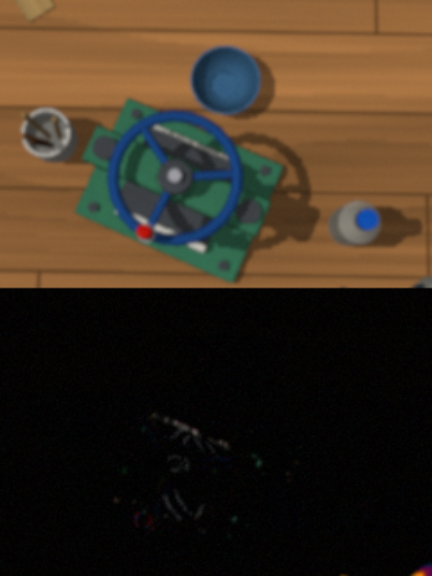

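The wheel and handle are back in place at crop (145,232). The difference image shows only the lowered press plate, and the bottle, bowl and pot are unchanged. Handing in.

```bash
python3 -c "
from rig import arm
print(arm.hand_in())"
```

```text
the job is handed in; nothing more can be done
None
```

The hand wheel was pushed through one full clockwise turn with shut fingers; the handle is back within about 1° of its start, the bottle, bowl and tool pot look unmoved, and the job is handed in (verdict not shown).

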